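Close the contact printer: backplate over its pins, then latch it

TASK

The film strip is laid out on the contact printer. Swing the red latch out of the way, lower the aluminium backplate by its handle over the two locating pins until it rests flush on the bed (set it down gently, do not drop it), then swing the latch fully back over the plate and let go. Leave the jar, the loupe and the stamp where they stand.

Things in the scene. Friction and masses are not known exactly. Their poses are not given: they have to be found in the camera images.
- exposure_base: Fixed grey housing of the contact printer, 26 mm high, on the table left or right of the middle (the plate is on the other side). Origin on its underside, below the seat point. Reaches 65 mm to +x, 98 mm to -x (robot side, where the latch is), 100 mm to each side in y; z up. A flat window with film on its top is no obstacle.
- seat (a point): Centre of the bed, on the flat top of the housing, midway between two steel locating pins at y = +68 and -68 mm, x = 0. Axes as the housing's: y along the line of the pins, x away from the latch. Pins: 10 mm diameter, 28 mm high above the bed, the top 9 mm tapered to a 3 mm tip.
- backplate: Loose aluminium plate lying flat on the table, 100 mm (x) by 170 mm (y) by 10 mm thick, 0.35 to 0.55 kg; origin at the centre of its underside. Through holes 14 mm in diameter at y = +68 and -68 mm, x = 0. Fits the pins either way round. Seated, its origin is at the seat point and the pins stand 18 mm out of its top.
- plate_handle (a point): Centre of the plate's black handle bar, over the plate's centre of mass, 46 mm above its underside (so 46 mm above the seat point when flush). Bar 16 mm wide (x), 100 mm long (y), 16 mm high; 28 mm free below it down to the plate; carried by 12 mm posts at y = +42 and -42 mm. Axes as the plate's.
- latch (a joint): Angle of the red swing latch on a vertical pivot. 0: closed, at its stop, nose along the seat's +x and 40 mm in over the plate's edge, peg to -x. Grows anticlockwise from above (peg moves to the seat's -y side) to a stop at 1.75. The plate can pass from about 1.4 on. Starts between 0 and 0.4; stays where left; about 1 N at the peg moves it.
- latch_pivot (a point): On the latch's pivot axis, 82 mm to the -x side of the seat point, 12.5 mm above the bed: the underside of the latch bar, 2.5 mm above the top of a seated plate. The bar is 18 mm wide, 7 mm thick (the boss at the pivot 10 mm); its nose reaches 72 mm from the pivot. Axes as the seat's.
- latch_peg (a point): Upright black peg by which the latch is pushed: 16 mm diameter, standing from 7 to 52 mm above the underside of the latch bar; this point is on its axis 32 mm above that underside (70 mm above the table). 58 mm from the pivot, on the side away from the nose. Its x axis points from the peg to the pivot.
- specimen_jar: White jar with a black lid, 48 mm in diameter, 74 mm high; origin at the centre of its underside. Bystander.
- loupe: Black magnifier, 42 mm in diameter, 48 mm high; origin at the centre of its underside. Bystander.
- rubber_stamp: Wooden hand stamp, 27 x 44 mm, 68 mm high; origin at the centre of its underside. Bystander.
There are look-alikes about, which are no part of the job. Of the things shaped like the backplate, the aluminium one is meant.

How it is judged:
By the outcome, as a careful person would: the job done as asked, in the order asked, and still so for the second after the job is handed in, with the robot touching nothing.
It also fails if it takes over 72 s, if anything falls off the work surface, if the arm or the gripper's body presses on something with over 40 N, if the wrist force passes 120 N, or if a joint passes its speed limit or range.

ROBOT

A 7-joint arm with a two-finger parallel gripper is mounted at the origin on a cart in front of the work surface, level with it; the furniture and walls round the work are solid. World frame = base frame: x ahead of the robot, y to its left, z up, the work surface at z = 0. Lengths are in mm, angles in rad, forces in N, time in s.
With the tool pointing down it reaches from about 425 to 1025 mm from the base axis. Payload 9.4 kg.
Tool frame: the origin (TCP) lies between the finger pads; the fingertips stand ahead of it and the grasp point (between the pads) lies 8 mm behind it (env.tips_ahead is the x of the fingertips in the tool frame, in mm); x points along the fingers, z is the direction in which the jaws open and shut, and the axes are right-handed (so a half turn about x gives the same grasp; the last joint's range is limited). The gripper opens to 85 mm and grips with 20 to 120 N. Pads are 22 mm wide; open, the fingers measure 114 mm over their backs; the gripper's body (76 mm by 85 mm) begins 54 mm behind the grasp point. The pads swing forward as they close: fully open they stand 13 mm farther back than shut.
Start: joints at [1.073, 0.599, -0.003, 1.599, 0.002, 0.943, -0.08], TCP at [296.147, -661.756, 242.275] pointing down, gripper open.
Joint ranges: [-2.57, 2.57], [-0.35, 1.97], [-1.29, 1.29], [0.11, 2.56], [-1.05, 4.19], [0.11, 1.86], [-2.63, 2.63]. Speed limits (rad/s): [2.22, 2.22, 3.01, 3.01, 3.14, 3.14, 3.14].

INTERFACE

Orientations are given as a rotation vector (axis times angle).
In Python, from station import env gives the robot as it stands.
- The arm moves only by the tool drive_tool, never from a script. Its argument "rows" is a list that holds one entry, the list of rows, each a list of 7 numbers: the shift along the tool's x, y, z in cm, then the turn, a rotation vector about the tool's x, y, z in degrees, then the closure, from -1 (fully open) to 1 (shut). A call has 1 to 8 rows; each row is the pose to reach, as a shift and turn from the pose measured when the call began, along the tool's axes at that moment; what a row does not reach only later rows make up. A row lasts 1/8 s, in which the tool goes at most 62.5 mm and 10.7 degrees, less where a joint would pass 70% of its speed; a pose out of reach is approached as far as the arm can. A call with a gripper value outside its range is refused whole. The fingers move at their own pace and stop on an object; "force" is the grip in N (left out, the last holds). Time passes only in rows, so rows that repeat a pose let the fingers close. It gives the time, the measured TCP pose, the force and the opening at its end, in the units of the state.
- env.state(): the state, without advancing time (a new reading comes with each control period).
- env.read_camera(name): name is "scene" or "top"; returns a dict with "image" (480x640x3 uint8, red, green, blue), "depth" (480x640 float32, mm along the optical axis (not along the pixel's ray), 0 where there is no reading), "camera_matrix" (3x3 intrinsics, pixels), "k1" (the pictures are not rectified: a ray, as slopes to the right and down, at radius r is drawn at 1 + k1 r^2 times it, then the intrinsics apply), "world_from_camera" (4x4, takes a point from camera to world coordinates). Camera axes: x right, y down, z forward; pixel columns grow to the right and rows downward; lengths in mm; the calibration is good to about 2 mm. A picture is of the moment at which its call begins.
- env.finish_job(): hands the job in, once; it reports no verdict.
The state is a dict: "time_s": time; "joint_pos": joint angles; "dq": joint speeds; "joint_efforts": joint torques, N m; "position": TCP position; "tcp_rot": TCP orientation; "ft_force": force on the tool from outside, world axes, zero at the start; "torque": the same for the moment, N m; "opening": opening from 0.0 (shut) to 1.0 (fully open).
Only numpy, scipy, OpenCV 4.12 (cv2) and the standard library are available. Lean on these libraries where they do the work, as an engineer would, in place of code of your own. Each camera call takes 0.05 s, during which the arm holds its last target.

## Working session

There is one attempt and no reset: what is moved stays moved. The work goes in short steps, Python scripts to look and compute and a tool call to move; the robot and the scene stay as the last step left them, time stands still between calls to the robot, and variables do not carry over. Pictures are saved under pics/ and viewed, and the job is handed in when it is done.

Besides the shell and the picture viewer there is one more tool, called after "Call:" as name(argument=value, ...), one argument or row to a line, values as JSON. drive_tool: Moves the arm, as the interface text tells. Its arguments: {"type":"object","properties":{"rows":{"type":"array","items":{"type":"array","items":{"type":"array","items":{"type":"number"}}}},"force":{"type":"number"}},"required":["rows"]}

```bash
ls; mkdir -p pics; python3 - <<'E'
from station import env
import cv2,numpy as np
print(env.state(), env.tips_ahead)
for n in("top","scene"):
    c=env.read_camera(n); cv2.imwrite(f"pics/{n}0.png",c["image"][:,:,::-1]); np.savez(f"{n}0.npz",**c)
    print(n,c["camera_matrix"],c["k1"],c["world_from_camera"])
E
```

```text
pics
{'time_s': 0.0, 'joint_pos': array([ 1.07331515,  0.60016951, -0.00254472,  1.60012857,  0.00178927,
        0.94286814, -0.07983673]), 'dq': array([-9.65930299e-05,  2.35872743e-04, -1.03434746e-03,  2.95960403e-04,
        8.97519742e-04,  1.72573078e-03,  1.39772287e-03]), 'joint_efforts': array([ 5.50072764e-04, -7.76444507e+01,  1.56468876e+00, -2.58001024e+01,
        1.22885808e-02,  9.04778688e-03,  2.90887715e-05]), 'position': array([ 295.95120318, -661.35530072,  241.38530514]), 'tcp_rot': array([ 0.894687  ,  1.38079834, -0.89347265]), 'ft_force': array([0.02518679, 0.43859134, 0.41827436]), 'torque': array([ 0.02834034, -0.07791937, -0.06793037]), 'opening': 0.9998423454825425} 11.0
top [[513.99198892   0.         328.9586443 ]
 [  0.         513.99198892 234.58338783]
 [  0.           0.           1.        ]] 0.0006393481452130594 [[ 8.34999714e-03 -9.88509863e-01  1.50925572e-01  3.46676736e+02]
 [-9.97938707e-01  1.36625533e-03  6.41597186e-02 -3.13085356e+02]
 [-6.36287175e-02 -1.51150204e-01 -9.86460847e-01  1.66854227e+03]
 [ 0.00000000e+00  0.00000000e+00  0.00000000e+00  1.00000000e+00]]
scene [[441.58623242   0.         323.73983022]
 [  0.         441.58623242 244.70629317]
 [  0.           0.           1.        ]] -0.08636797385662713 [[-8.07746530e-01 -2.45506319e-01  5.35977789e-01 -6.97408814e-01]
 [-5.89074071e-01  3.71867972e-01 -7.17430101e-01  5.88239791e+02]
 [-2.31793507e-02 -8.95232293e-01 -4.44996471e-01  5.69836135e+02]
 [ 0.00000000e+00  0.00000000e+00  0.00000000e+00  1.00000000e+00]]
```

View pics/top0.png

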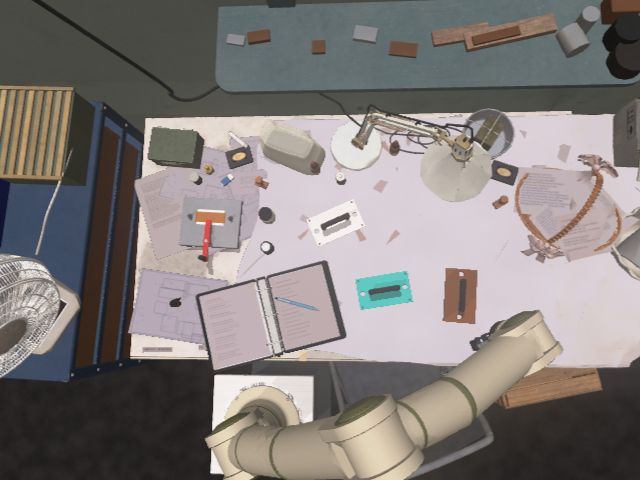

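View pics/scene0.png

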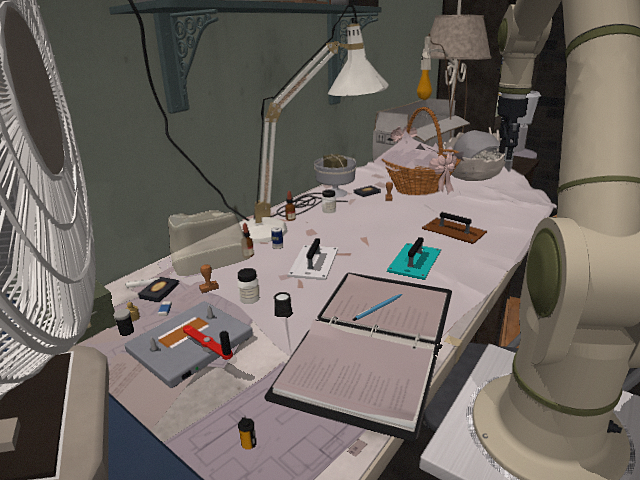

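```bash
cat > h.py <<'E'
import numpy as np,cv2
from scipy.spatial.transform import Rotation as R
def load(n): return dict(np.load(n))
def ray(c,u,v):
    K=c["camera_matrix"];k=float(c["k1"])
    d=np.array([(u-K[0,2])/K[0,0],(v-K[1,2])/K[1,1]]);s=d.copy()
    for _ in range(20): s=d/(1+k*(s@s))
    T=c["world_from_camera"];return T[:3,3],T[:3,:3]@np.array([*s,1])
def at(c,u,v,z):
    o,d=ray(c,u,v);return o+d*(z-o[2])/d[2]
def dep(c,u,v):
    o,d=ray(c,u,v);return o+d*c["depth"][int(round(v)),int(round(u))]
def proj(c,p):
    T=c["world_from_camera"];q=T[:3,:3].T@(np.array(p)-T[:3,3]);s=q[:2]/q[2];s=s*(1+float(c["k1"])*(s@s))
    K=c["camera_matrix"];return s*K[0,0]+K[:2,2]
def crop(c,u0,v0,u1,v1,f,name):
    im=c["image"][v0:v1,u0:u1,::-1];cv2.imwrite("pics/"+name,cv2.resize(im,None,fx=f,fy=f,interpolation=cv2.INTER_CUBIC))
E
python3 - <<'E'
from h import *
t=load("top0.npz");s=load("scene0.npz")
crop(t,170,180,270,280,6,"t_base.png");crop(t,290,180,380,260,8,"t_plate.png");crop(s,110,260,350,400,3,"s_base.png")
for p in [(211,222),(205,255),(336,223),(266,214),(267,247),(384,290),(195,207)]: print(p,dep(t,*p).round(1))
E
```

```text
(211, 222) [639.4 182.3  32.3]
(205, 255) [529.  193.8  43.9]
(336, 223) [ 639.2 -227.9    7.8]
(266, 214) [657.4  -7.5  73.5]
(267, 247) [555.   -8.1  44.5]
(384, 290) [ 419.1 -381.2   52.8]
(195, 207) [691.1 240.1  27.2]
```

View pics/t_base.png

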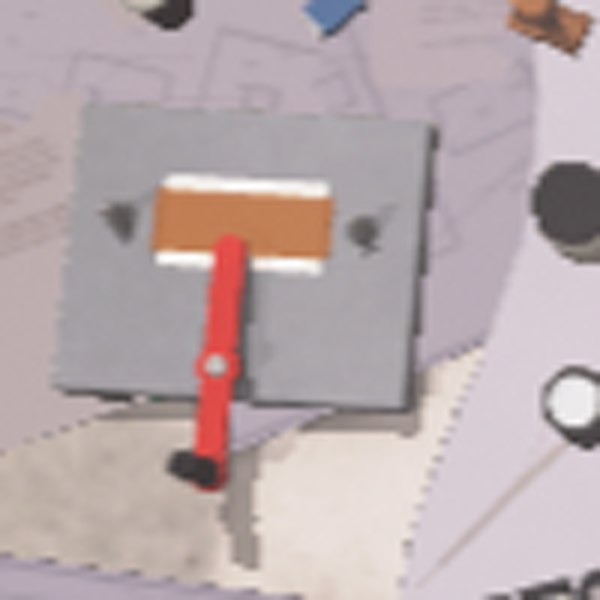

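View pics/t_plate.png

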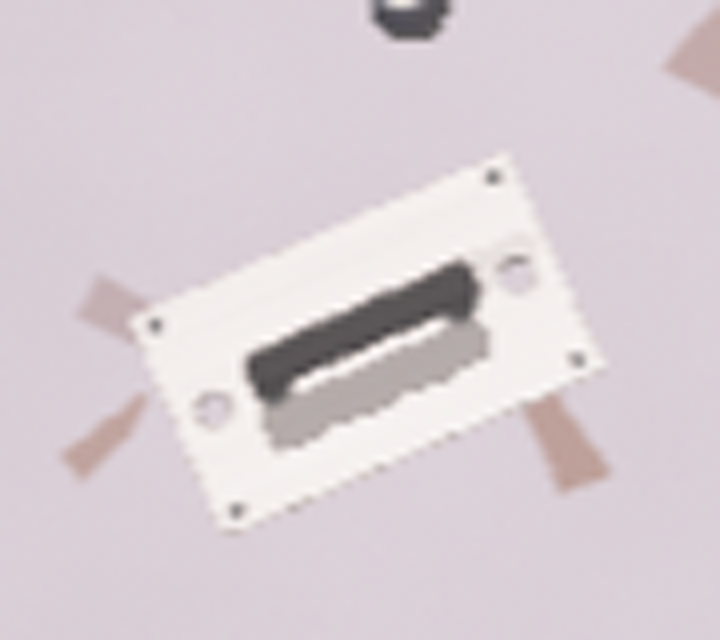

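View pics/s_base.png

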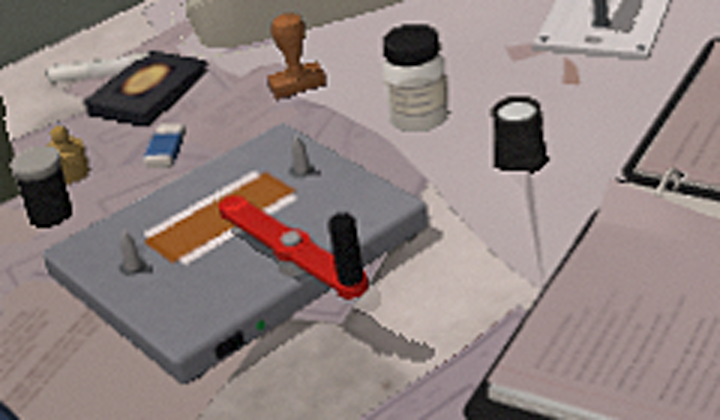

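```bash
python3 - <<'E'
from h import *
s=load("scene0.npz")
crop(s,275,225,355,290,9,"s_plate.png");crop(s,115,290,275,400,5,"s_base2.png")
E
```

```text
(no output)
```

View pics/s_plate.png

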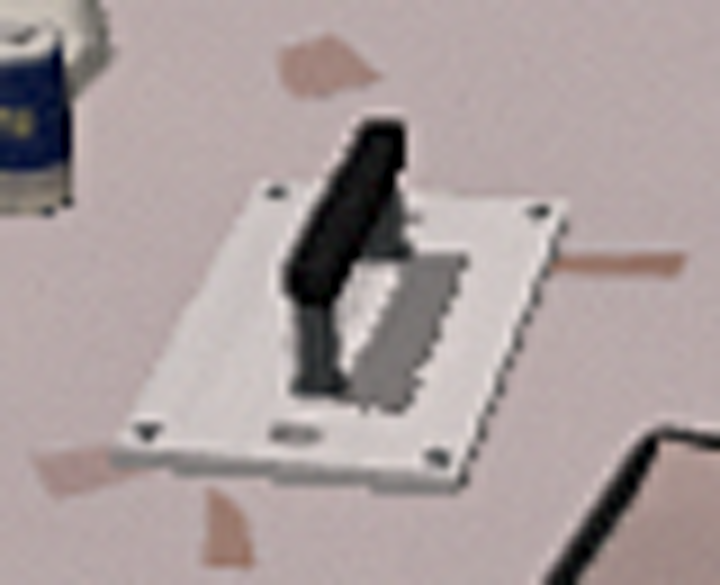

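View pics/s_base2.png

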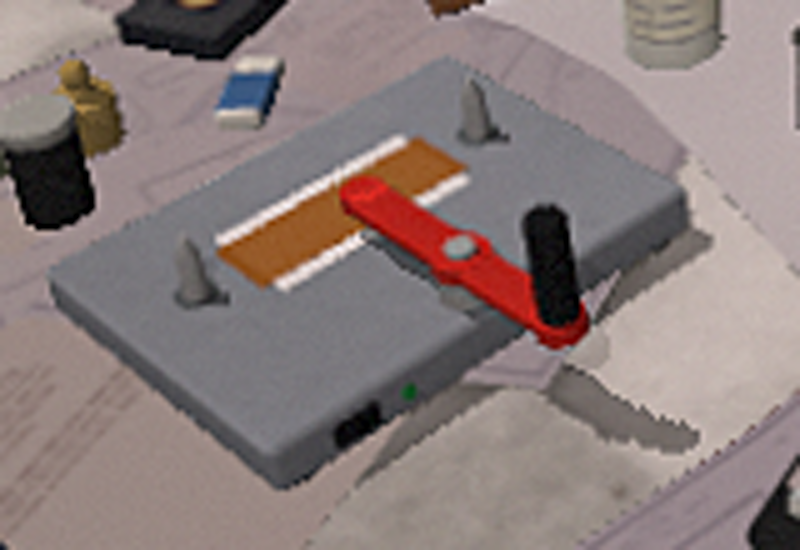

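```bash
cat > fit.py <<'E'
from h import *
from scipy.optimize import least_squares
def cv(p,u0,v0,f): return np.array([p[0]/f+u0-.5+.5/f,p[1]/f+v0-.5+.5/f])
t=load("top0.npz");s=load("scene0.npz")
def fit(obs,x0,label):
    def res(x,full=False):
        r=[]
        for c,px,m in obs:
            cs,sn=np.cos(x[2]),np.sin(x[2])
            w=[x[0]+cs*m[0]-sn*m[1],x[1]+sn*m[0]+cs*m[1],m[2]]
            r.append(proj(c,w)-px)
        r=np.array(r)
        return r if full else r.ravel()
    for cams in ([t],[s],[t,s]):
        oo=obs; obs=[o for o in oo if any(o[0] is q for q in cams)]
        q=least_squares(res,x0,loss="soft_l1")
        print(label,len(cams),q.x.round(4)); 
        if len(cams)==2: print(res(q.x,True).round(1).tolist())
        obs=oo
    return q.x
T=lambda a,b,m:(t,cv((a,b),170,180,6),m)
S=lambda a,b,m:(s,cv((a,b),115,290,5),m)
base=fit([T(85,103,(65,100,26)),T(432,125,(65,-100,26)),T(408,402,(-98,-100,26)),T(57,385,(-98,100,26)),T(216,365,(-82,0,48.5)),
 S(52,272,(65,100,26)),S(448,57,(65,-100,26)),S(688,193,(-98,-100,26)),S(280,462,(-98,100,26)),S(187,236,(0,68,54)),S(473,80,(0,-68,54)),S(461,243,(-82,0,48.5))],[640,182,0],"base")
T=lambda a,b,m:(t,cv((a,b),290,180,8),m)
S=lambda a,b,m:(s,cv((a,b),275,225,9),m)
plate=fit([T(130,317,(50,85,10)),T(508,152,(50,-85,10)),T(605,365,(-50,-85,10)),T(228,532,(-50,85,10)),T(213,409,(0,68,10)),T(517,270,(0,-68,10)),
 S(118,448,(50,85,10)),S(262,183,(50,-85,10)),S(568,203,(-50,-85,10)),S(460,480,(-50,85,10)),S(295,434,(0,68,10))],[640,-228,-.4],"plate")
# peg
S=lambda a,b:cv((a,b),115,290,5)
pg=at(s,*S(546,210),90.5); pg2=at(s,*S(562,322),45.5)
print("peg",pg,pg2, "top:",at(t,*cv((188,462),170,180,6),90.5))
c,sn=np.cos(base[2]),np.sin(base[2])
piv=base[:2]+np.array([c*-82,sn*-82]);print("pivot",piv,"noseTop",at(t,*cv((232,243),170,180,6),45.5),at(s,*S(363,188),45.5))
for g in (pg,pg2):
    d=g[:2]-piv;print(np.linalg.norm(d),np.arctan2(-d[1],-d[0])-base[2])
print("handle",at(t,*cv((365,332),290,180,8),54),at(s,*cv((345,210),275,225,9),50))
E
python3 fit.py
```

```text
base 1 [ 6.580221e+02  1.860749e+02 -5.760000e-02]
base 1 [ 6.555632e+02  1.879393e+02 -5.350000e-02]
base 2 [ 6.567018e+02  1.871518e+02 -5.420000e-02]
[[-0.9, -0.2], [0.2, -1.0], [-0.1, 1.6], [-1.4, 1.2], [0.3, 0.4], [-1.9, -0.5], [0.1, -1.6], [1.3, -1.7], [-0.9, -1.1], [-0.0, 0.5], [-0.1, -0.2], [0.8, 0.8]]
plate 1 [ 6.417777e+02 -2.260405e+02  4.231000e-01]
plate 1 [ 6.414034e+02 -2.253037e+02  4.240000e-01]
plate 2 [ 6.417192e+02 -2.258336e+02  4.235000e-01]
[[-0.2, -0.2], [-0.3, -0.5], [0.1, 0.1], [-0.3, 0.4], [0.2, -0.1], [0.1, 0.4], [-0.7, -0.1], [-0.2, -0.3], [0.3, 0.0], [0.1, -0.2], [0.5, -0.2]]
peg [520.78668488 192.75247026  90.5       ] [515.50431216 197.75431965  45.5       ] top: [518.74027843 192.11705442  90.5       ]
pivot [574.82221893 191.59421111] noseTop [643.42938372 187.75080072  45.5       ] [640.53677492 188.35533425  45.5       ]
54.04794633859614 0.03277016953324309
59.63690971249401 -0.04927610152411985
handle [ 637.36672712 -227.6498859    54.        ] [ 638.0972306  -219.13293426   50.        ]
```

```bash
cat > g.py <<'E'
from h import *
from station import env
def Rd(phi):
    x=np.array([0,0,-1.]);z=np.array([np.cos(phi),np.sin(phi),0]);return np.c_[x,np.cross(z,x),z]
def rel(p,phi,st=None):
    st=st or env.state();R0=R.from_rotvec(st["tcp_rot"]).as_matrix()
    d=R0.T@(np.array(p)-st["position"])/10
    r=np.degrees(R.from_matrix(R0.T@Rd(phi)).as_rotvec());return np.r_[d,r].round(2)
def show():
    st=env.state();M=R.from_rotvec(st["tcp_rot"]).as_matrix();print("t",round(st["time_s"],2),"pos",st["position"].round(1),"x",M[:,0].round(3),"jaw deg",np.degrees(np.arctan2(M[1,2],M[0,2])).round(1),"F",st["ft_force"].round(1),"op",round(st["opening"],3),"j",st["joint_pos"].round(2))
E
python3 - <<'E'
from g import *
show()
t=load("top0.npz")
for p in [(450,180),(430,165),(470,120),(410,125),(360,140)]: print(p,dep(t,*p).round())
print(rel([490,-300,240],-1.57),rel([517,194.5,200],-1.62))
E
```

```text
t 0.1 pos [ 296.  -661.4  241.5] x [-0.001  0.001 -1.   ] jaw deg -65.9 F [-0.3  0.1 -0.8] op 1.003 j [ 1.07  0.6  -0.    1.6   0.    0.94 -0.08]
(450, 180) [ 663. -523.  459.]
(430, 165) [ 705. -479.  443.]
(470, 120) [ 939. -646.  130.]
(410, 125) [ 794. -428.  481.]
(360, 140) [ 868. -307.  162.]
[ 1.800e-01  3.247e+01 -2.506e+01  2.407e+01 -8.000e-02  2.000e-02] [ 4.240e+00  5.514e+01 -6.909e+01  2.693e+01 -8.000e-02  2.000e-02]
```

Call:
drive_tool(
  rows=[
    [[0,5,-4,4,0,0,-1],[0,10,-8,8,0,0,-1],[0,15,-12,12,0,0,-1],[0,20,-16,16,0,0,-1],[0,25,-20,20,0,0,-1],[0,30,-24,24,0,0,-1],[0,32.5,-25,24,0,0,-1],[0,32.5,-25,24,0,0,-1]],
  ],
)

```text
time_s: 1.1
position: [492.6, -297.1, 241.5]
tcp_rot: [1.205, 1.215, -1.203]
ft_force: [-0.1, -0.9, -0.9]
opening: 1.001
```

```bash
python3 - <<'E'
from g import *
show();print(rel([517,194.5,180],-1.62))
E
```

```text
t 1.1 pos [ 492.6 -297.1  241.5] x [-0.     0.002 -1.   ] jaw deg -89.6 F [-0.1 -0.9 -0.9] op 1.001 j [ 0.38  0.42  0.09  1.95 -0.05  0.77 -1.06]
[ 6.270e+00  2.830e+00 -4.912e+01  3.270e+00 -1.400e-01  2.000e-02]
```

Call:
drive_tool(
  rows=[
    [[0,0,-6,0,0,0,-1],[0,0.5,-12,0,0,0,-1],[1,1,-18,0,0,0,-1],[2,1.5,-24,1,0,0,-0.6],[3,2,-30,1,0,0,-0.3],[4,2.5,-36,2,0,0,0],[5,2.8,-42,3,0,0,0],[6,2.8,-49,3,0,0,0]],
  ],
)

```text
time_s: 2.1
position: [517.2, 185.6, 183.4]
tcp_rot: [1.245, 1.188, -1.243]
ft_force: [0.8, -0.7, -0.5]
opening: 0.498
```

Call:
drive_tool(
  rows=[
    [[0,0,0,0,0,0,0],[0,0,0,0,0,0,0]],
  ],
)

```text
time_s: 2.35
position: [517.3, 184.3, 183.1]
tcp_rot: [1.244, 1.187, -1.244]
ft_force: [0.7, -0.7, 0.2]
opening: 0.503
```

```bash
python3 - <<'E'
from g import *
show();print(rel([517,194.5,68],-1.62))
for n in("top","scene"):
    c=env.read_camera(n); np.savez(f"{n}1.npz",**c)
    if n=="top": crop(c,160,170,280,290,5,"t1.png")
    else: crop(c,110,230,310,390,4,"s1.png")
E
```

```text
t 2.35 pos [517.3 184.3 183.1] x [-0.001  0.    -1.   ] jaw deg -92.7 F [ 0.7 -0.7  0.2] op 0.503 j [-0.49  0.47  0.07  2.06 -0.05  0.61 -2.01]
[11.51 -0.07 -1.02  0.11 -0.02  0.04]
```

View pics/s1.png

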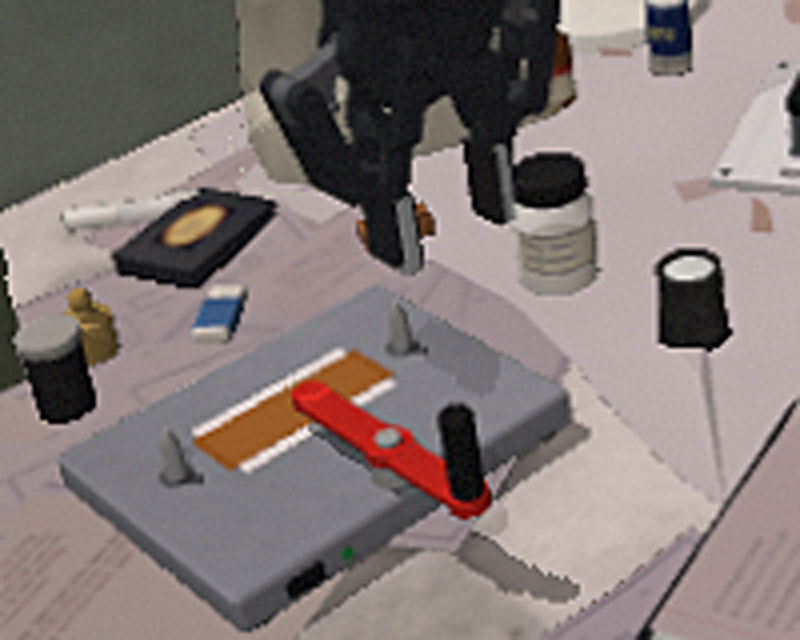

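Call:
drive_tool(
  rows=[
    [[2,0,-1,0,0,0,0],[4,0,-1,0,0,0,0],[6,0,-1,0,0,0,0],[8,0,-1,0,0,0,0],[10,0,-1,0,0,0,0],[11.5,0,-1,0,0,0,0],[11.5,0,-1,0,0,0,0]],
  ],
)

```text
time_s: 3.32
position: [517.9, 192.1, 67.9]
tcp_rot: [1.246, 1.185, -1.248]
ft_force: [0.0, 0.9, -0.6]
opening: 0.5
```

```bash
cat > arc.py <<'E'
from g import *
import sys
piv=np.array([574.8,191.6]);psi=-.054
st=env.state();show()
for th in map(float,sys.argv[1:]):
    a=psi+th;p=piv-58*np.array([np.cos(a),np.sin(a)])
    print(th,p.round(1),rel([*p,68],psi+th-np.pi/2,st))
E
python3 arc.py 0.1 .25 .4 .55 .7 .85 1; python3 - <<'E'
from g import *
for n in("top","scene"):
    c=env.read_camera(n)
    if n=="top": crop(c,160,170,280,290,5,"t2.png")
    else: crop(c,110,230,310,390,4,"s2.png")
E
```

```text
t 3.33 pos [517.9 192.1  67.9] x [-0.001 -0.    -1.   ] jaw deg -92.9 F [ 0.   0.9 -0.6] op 0.5 j [-0.48  0.65  0.04  2.13 -0.07  0.36 -2.01]
0.1 [516.9 188.9] [-0.01 -0.09  0.32 -5.57  0.01  0.08]
0.25 [517.9 180.3] [-1.000e-02  6.000e-02  1.180e+00 -1.417e+01  0.000e+00  8.000e-02]
0.4 [520.2 171.9] [-1.000e-02  3.400e-01  2.000e+00 -2.276e+01 -1.000e-02  8.000e-02]
0.55 [523.8 164. ] [-1.000e-02  7.300e-01  2.780e+00 -3.136e+01 -1.000e-02  8.000e-02]
0.7 [528.5 156.7] [-1.000e-02  1.240e+00  3.480e+00 -3.995e+01 -2.000e-02  8.000e-02]
0.85 [534.2 150.2] [-1.000e-02  1.850e+00  4.110e+00 -4.854e+01 -2.000e-02  8.000e-02]
1.0 [540.9 144.6] [-1.000e-02  2.540e+00  4.630e+00 -5.714e+01 -3.000e-02  8.000e-02]
```

View pics/s2.png

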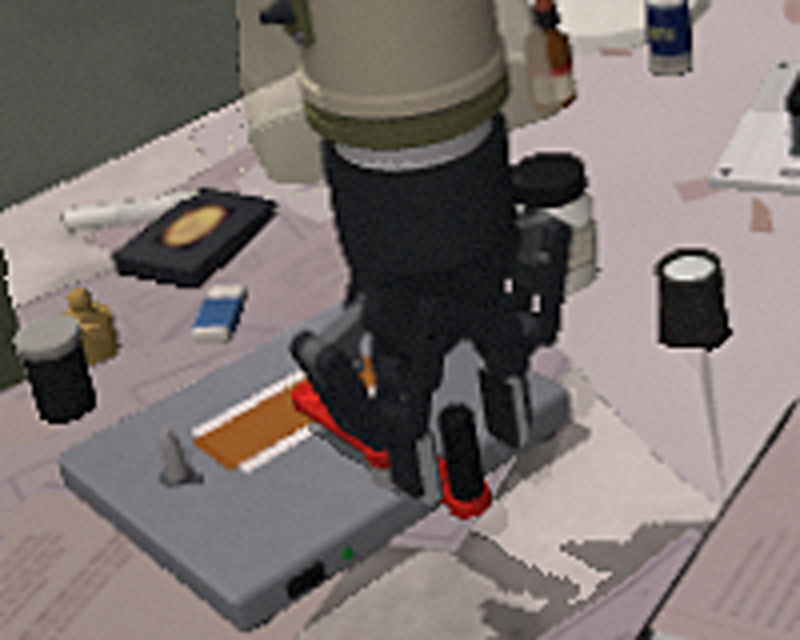

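View pics/t2.png

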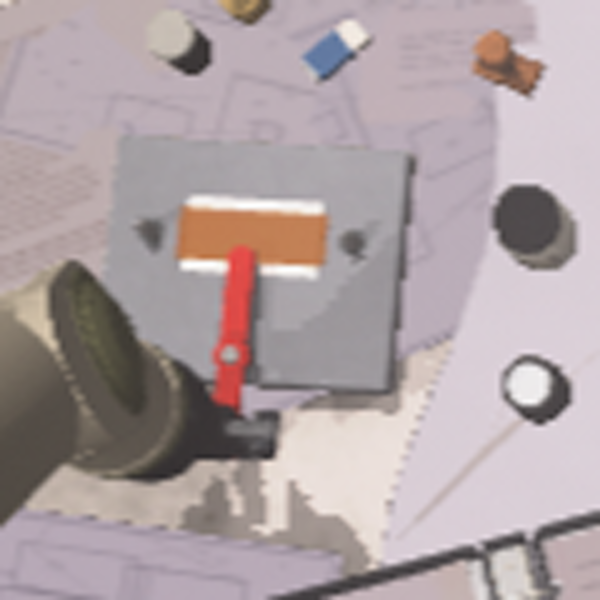

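```bash
python3 - <<'E'
from g import *
c=env.read_camera("scene")
# peg predictions and tcp in s2 crop coords
for nm,p in dict(pegbase=(517,194.5,45.5),pegtop=(517,194.5,90.5),tip=(517.9,192,57),tipL=(517.9,213,57),tipR=(517.9,171,57)).items():
    q=proj(c,p);print(nm,((q-[110,230])*4).round())
crop(c,200,310,250,370,10,"s3.png")
E
```

```text
pegbase [471. 491.]
pegtop [458. 411.]
tip [470. 467.]
tipL [436. 492.]
tipR [504. 443.]
```

View pics/s3.png

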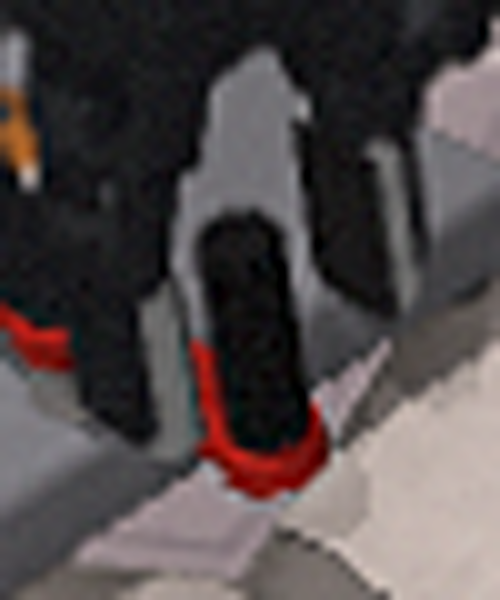

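Call:
drive_tool(
  rows=[
    [[0,0,0.3,-5,0,0,0.4],[0,0,1.2,-14,0,0,0.4],[0,0.3,2.0,-22.7,0,0,0.4],[0,0.7,2.8,-31.3,0,0,0.4],[0,1.25,3.5,-40,0,0,0.4],[0,1.85,4.1,-48.5,0,0,0.4],[0,2.55,4.6,-57,0,0,0.4],[0,2.55,4.6,-57,0,0,0.4]],
  ],
)

```text
time_s: 4.47
position: [542.3, 145.2, 69.8]
tcp_rot: [0.493, 1.513, -0.491]
ft_force: [0.4, 0.6, 0.3]
opening: 0.302
```

```bash
python3 arc.py  1.15 1.3 1.45 1.6 1.75 1.83
```

```text
t 4.47 pos [542.3 145.2  69.8] x [ 0.002  0.001 -1.   ] jaw deg -36.0 F [0.4 0.6 0.3] op 0.302 j [-0.21  0.66 -0.22  2.1   0.34  0.41 -1.33]
1.15 [548.3 140. ] [ 0.18 -0.07  0.79 -8.81  0.06 -0.12]
1.3 [556.3 136.6] [  0.18   0.13   1.64 -17.4    0.06  -0.11]
1.45 [564.7 134.5] [  0.18   0.45   2.44 -26.     0.07  -0.11]
1.6 [573.4 133.6] [  0.18   0.89   3.19 -34.59   0.08  -0.1 ]
1.75 [582.  134.1] [  0.18   1.43   3.87 -43.18   0.09  -0.1 ]
1.83 [586.6 134.8] [  0.19   1.77   4.2  -47.77   0.09  -0.09]
```

Call:
drive_tool(
  rows=[
    [[0,0,0.8,-9,0,0,0.4],[0.2,0.1,1.6,-17.4,0,0,0.4],[0.2,0.45,2.4,-26,0,0,0.4],[0.2,0.9,3.2,-34.6,0,0,0.4],[0.2,1.4,3.8,-43,0,0,0.4],[0.2,1.7,4.1,-46,0,0,0.4],[0.2,1.7,4.1,-46,0,0,0.4]],
  ],
)

```text
time_s: 5.35
position: [585.6, 135.0, 68.1]
tcp_rot: [-0.133, 1.564, 0.135]
ft_force: [-0.1, -0.1, -0.2]
opening: 0.303
```

```bash
python3 - <<'E'
from g import *
show()
for n in("top","scene"):
    c=env.read_camera(n)
    if n=="top": crop(c,160,170,280,290,5,"t4.png")
    else: crop(c,110,230,310,390,4,"s4.png")
E
```

```text
t 5.35 pos [585.6 135.   68.1] x [ 0.002  0.001 -1.   ] jaw deg 9.8 F [-0.1 -0.1 -0.2] op 0.303 j [-0.02  0.72 -0.45  2.    0.59  0.55 -0.72]
```

View pics/s4.png

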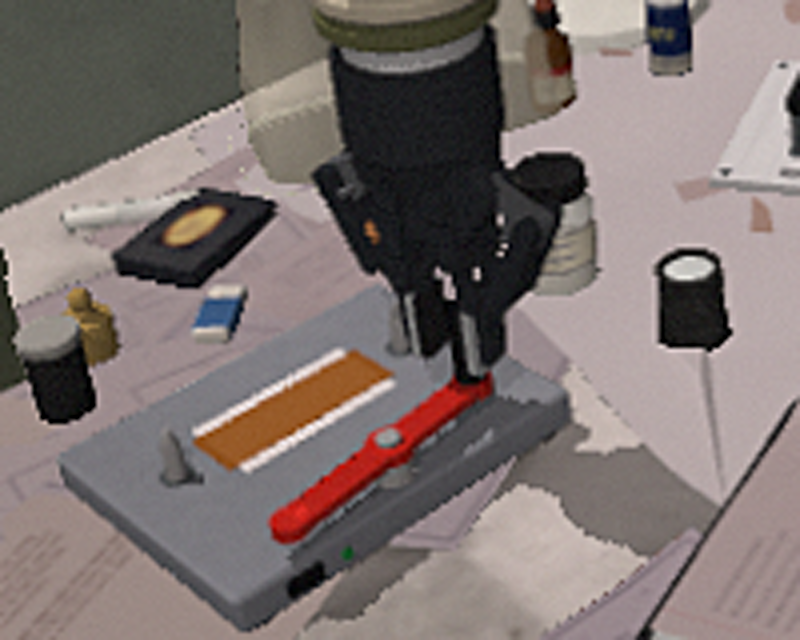

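Call:
drive_tool(
  rows=[
    [[0,0,0.4,0,0,0,0.4],[0,0.1,0.7,0,0,0,0.4],[0,0.1,0.7,0,0,0,0.4]],
  ],
)

```text
time_s: 5.82
position: [588.4, 135.8, 67.7]
tcp_rot: [-0.136, 1.571, 0.132]
ft_force: [-11.4, -3.6, 8.0]
opening: 0.3
```

Call:
drive_tool(
  rows=[
    [[0,0,-0.3,0,0,0,0.2],[-3,0,-0.3,0,0,0,0.2],[-7,0,-0.3,0,0,0,0.2],[-11,0,-0.3,0,0,0,0.2],[-13,0,-0.3,0,0,0,0.2]],
  ],
)

```text
time_s: 6.45
position: [586.9, 136.3, 200.1]
tcp_rot: [-0.135, 1.568, 0.132]
ft_force: [0.2, -0.6, -0.9]
opening: 0.404
```

```bash
python3 - <<'E'
from g import *
show()
a=.4235
hx=[641.7,-225.8]
print(rel([600,-40,220],a),rel([*hx,200],a))
c=env.read_camera("scene");crop(c,110,230,310,390,4,"s5.png")
c=env.read_camera("top");crop(c,160,170,280,290,5,"t5.png")
E
```

```text
t 6.45 pos [586.9 136.3 200.1] x [-0.001 -0.002 -1.   ] jaw deg 9.7 F [ 0.2 -0.6 -0.9] op 0.404 j [ 0.08  0.56 -0.59  1.9   0.43  0.81 -0.58]
[ -1.96 -17.6   -1.69 -14.53  -0.09   0.08] [  0.07 -36.62  -0.72 -14.53  -0.09   0.08]
```

View pics/s5.png

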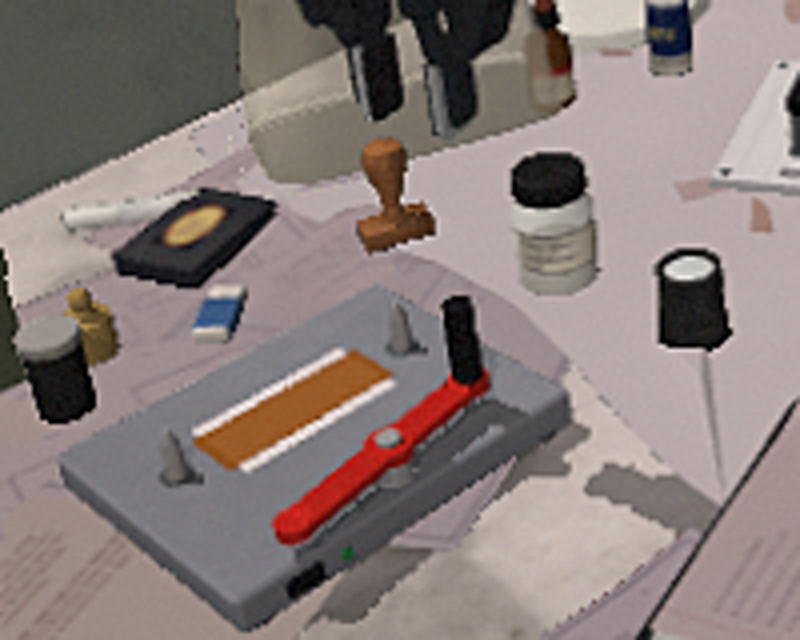

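View pics/t5.png

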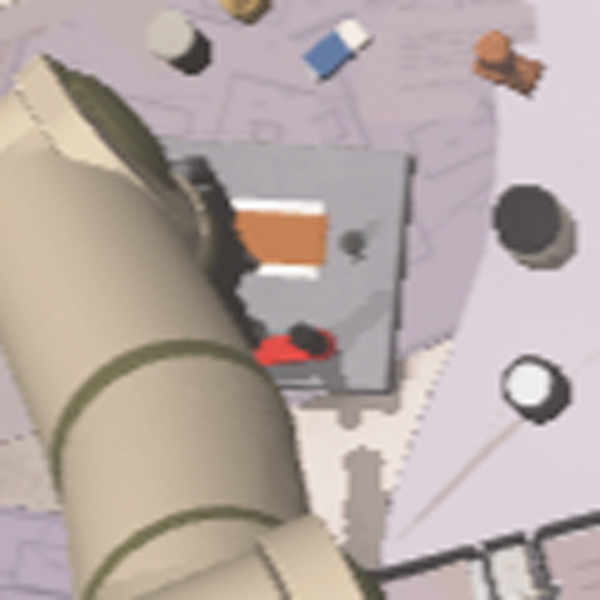

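Call:
drive_tool(
  rows=[
    [[0,-5,0,-2,0,0,0],[0,-10,0,-4,0,0,0],[0,-15,0,-6,0,0,-0.3],[0,-20,0,-8,0,0,-0.5],[0,-25,0,-10,0,0,-0.5],[0,-30,-0.3,-12,0,0,-0.5],[0,-35,-0.5,-14.5,0,0,-0.5],[0,-36.6,-0.7,-14.5,0,0,-0.5]],
  ],
)

```text
time_s: 7.55
position: [641.6, -229.9, 198.9]
tcp_rot: [-0.33, 1.548, 0.326]
ft_force: [-0.4, 0.8, -0.3]
opening: 0.752
```

Call:
drive_tool(
  rows=[
    [[0,0,0,0,0,0,-0.5],[0,0,0,0,0,0,-0.5]],
  ],
)

```text
time_s: 7.8
position: [641.5, -228.1, 198.4]
tcp_rot: [-0.33, 1.548, 0.328]
ft_force: [0.0, 0.4, 0.2]
opening: 0.752
```

```bash
python3 - <<'E'
from g import *
show()
a=.4235
print(rel([641.7,-225.8,40],a))
c=env.read_camera("scene");crop(c,245,150,365,300,4,"s6.png")
E
```

```text
t 7.8 pos [ 641.5 -228.1  198.4] x [-0.002 -0.001 -1.   ] jaw deg 24.0 F [0.  0.4 0.2] op 0.752 j [ 0.66  0.67 -0.66  1.72  0.5   0.93  0.22]
[15.84  0.22  0.15 -0.25 -0.13  0.03]
```

View pics/s6.png

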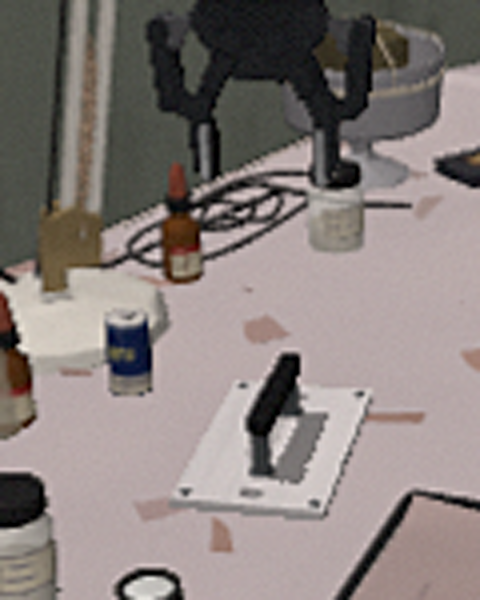

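Call:
drive_tool(
  rows=[
    [[3,0.2,0.1,0,0,0,-0.5],[6,0.2,0.1,0,0,0,-0.5],[9,0.2,0.1,0,0,0,-0.5],[12,0.2,0.1,0,0,0,-0.5],[14,0.2,0.1,0,0,0,-0.5],[16,0.2,0.1,0,0,0,-0.5],[16,0.2,0.1,0,0,0,-0.5]],
  ],
)

```text
time_s: 8.72
position: [641.1, -225.1, 37.5]
tcp_rot: [-0.33, 1.549, 0.33]
ft_force: [-0.7, -0.2, 0.9]
opening: 0.755
```

```bash
python3 - <<'E'
from g import *
show()
print(rel([641.7,-225.8,38],.4235))
c=env.read_camera("scene");crop(c,265,210,365,300,7,"s7.png")
E
```

```text
t 8.72 pos [ 641.1 -225.1   37.5] x [-0.003 -0.001 -1.   ] jaw deg 24.1 F [-0.7 -0.2  0.9] op 0.755 j [ 0.58  0.85 -0.53  1.81  0.66  0.67  0.08]
[-0.05 -0.09  0.03 -0.16 -0.2  -0.02]
```

View pics/s7.png

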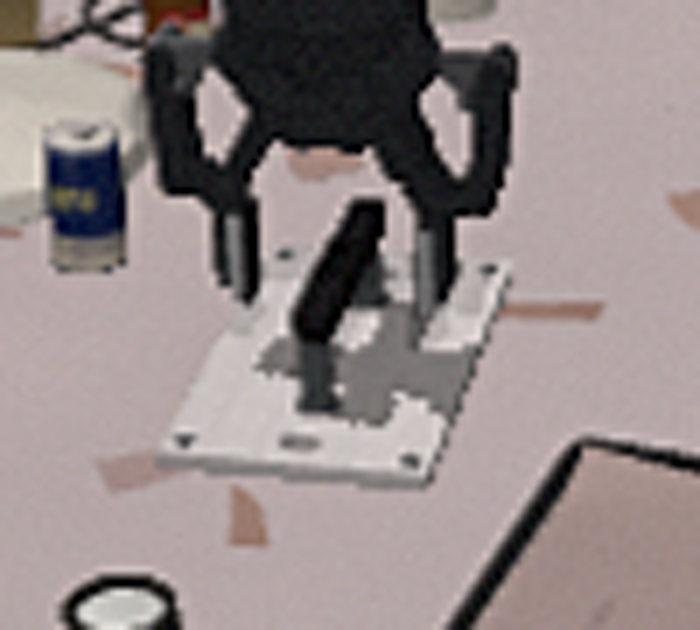

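Fingers straddle the bar at its middle. Close.

Call:
drive_tool(
  rows=[
    [[0,0,0,0,0,0,0.4],[0,0,0,0,0,0,1],[0,0,0,0,0,0,1],[0,0,0,0,0,0,1],[0,0,0,0,0,0,1],[0,0,0,0,0,0,1]],
  ],
  force=80,
)

```text
time_s: 9.52
position: [641.8, -225.7, 39.5]
tcp_rot: [-0.331, 1.547, 0.328]
ft_force: [-2.5, -0.5, 5.3]
opening: 0.17
```

```bash
python3 - <<'E'
from g import *
show()
E
```

```text
t 9.53 pos [ 641.8 -225.7   39.5] x [-0.001 -0.002 -1.   ] jaw deg 24.1 F [-2.5 -0.5  5.3] op 0.17 j [ 0.58  0.85 -0.53  1.81  0.66  0.67  0.08]
```

Call:
drive_tool(
  rows=[
    [[-1,0,0,0,0,0,1],[-3,0,0,0,0,0,1],[-6,0,0,0,0,0,1],[-9,0,0,0,0,0,1],[-12,0,0,0,0,0,1],[-14,0,0,0,0,0,1],[-14,0,0,0,0,0,1]],
  ],
)

```text
time_s: 10.4
position: [642.6, -225.5, 181.4]
tcp_rot: [-0.332, 1.545, 0.327]
ft_force: [0.4, 0.4, -5.9]
opening: 0.172
```

```bash
python3 - <<'E'
from g import *
show()
print(rel([656.7,187.2,180],-.054))
c=env.read_camera("scene");crop(c,225,130,375,290,5,"s8.png")
E
```

```text
t 10.4 pos [ 642.6 -225.5  181.4] x [ 0.001 -0.003 -1.   ] jaw deg 24.1 F [ 0.4  0.4 -5.9] op 0.172 j [ 0.65  0.69 -0.65  1.73  0.52  0.89  0.2 ]
[2.000e-02 3.711e+01 1.811e+01 2.715e+01 5.000e-02 1.800e-01]
```

View pics/s8.png

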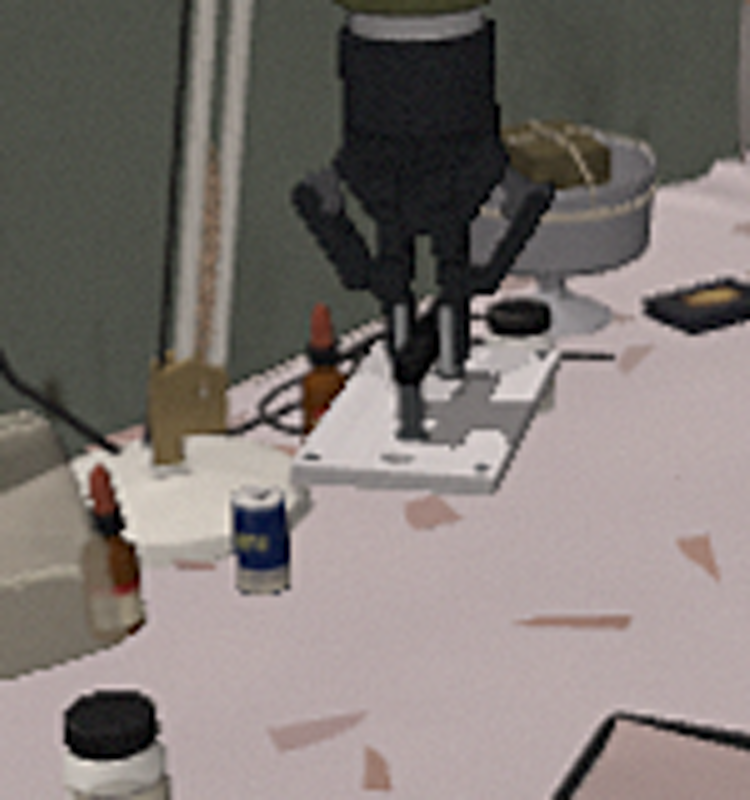

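Call:
drive_tool(
  rows=[
    [[0,2,1,2,0,0,1],[0,6,3,4,0,0,1],[0,10,5,7,0,0,1],[0,15,7.5,10,0,0,1],[0,20,10,14,0,0,1],[0,25,12.3,18,0,0,1],[0,30,14.8,22,0,0,1],[0,33,16.2,26,0,0,1]],
  ],
)

```text
time_s: 11.45
position: [654.1, 145.7, 177.4]
tcp_rot: [0.025, 1.573, -0.027]
ft_force: [-0.0, -0.7, -4.9]
opening: 0.171
```

```bash
python3 - <<'E'
from g import *
show()
print(rel([656.7,187.2,140],-.054))
E
```

```text
t 11.45 pos [654.1 145.7 177.4] x [-0.003 -0.001 -1.   ] jaw deg -1.9 F [-0.  -0.7 -4.9] op 0.171 j [ 0.02  0.65 -0.51  1.77  0.41  0.84 -0.71]
[ 3.74  4.16  0.14  1.22 -0.16  0.08]
```

Call:
drive_tool(
  rows=[
    [[0,2,0.1,1,0,0,1],[1,4.1,0.1,1.2,0,0,1],[3,4.1,0.1,1.2,0,0,1],[4.7,4.1,0.1,1.2,0,0,1],[4.7,4.1,0.1,1.2,0,0,1],[4.7,4.1,0.1,1.2,0,0,1]],
  ],
)

```text
time_s: 12.2
position: [656.6, 185.8, 130.4]
tcp_rot: [0.042, 1.573, -0.044]
ft_force: [0.4, -1.0, -5.6]
opening: 0.171
```

```bash
python3 - <<'E'
from g import *
show()
print(rel([656.7,187.2,110],-.054))
c=env.read_camera("scene");crop(c,100,230,260,390,5,"s9.png");np.savez("scene9.npz",**c)
c=env.read_camera("top");crop(c,160,170,270,270,7,"t9.png");np.savez("top9.npz",**c)
E
```

```text
t 12.2 pos [656.6 185.8 130.4] x [-0.003 -0.001 -1.   ] jaw deg -3.1 F [ 0.4 -1.  -5.6] op 0.171 j [-0.07  0.71 -0.47  1.77  0.44  0.77 -0.81]
[ 2.04  0.14  0.01 -0.04 -0.16  0.09]
```

View pics/s9.png

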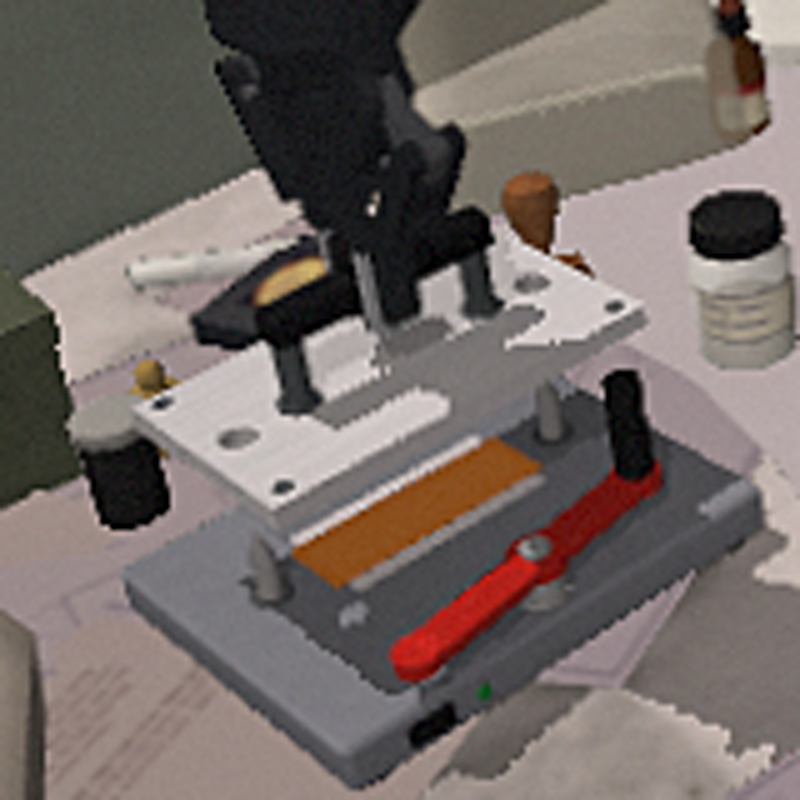

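View pics/t9.png

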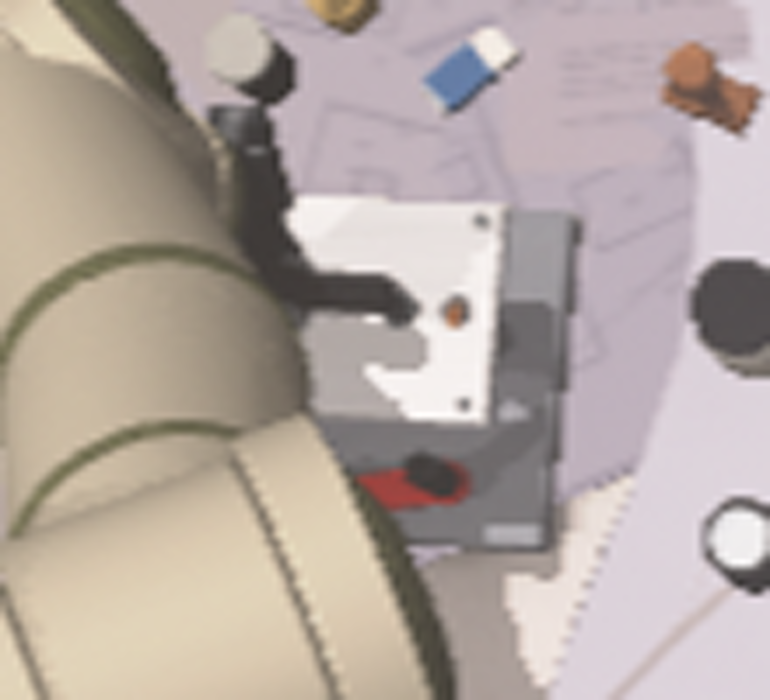

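```bash
python3 - <<'E'
from h import *
c=load("scene9.npz")
crop(c,120,290,180,355,11,"s9a.png");crop(c,185,275,235,325,12,"s9b.png")
E
```

View pics/s9a.png

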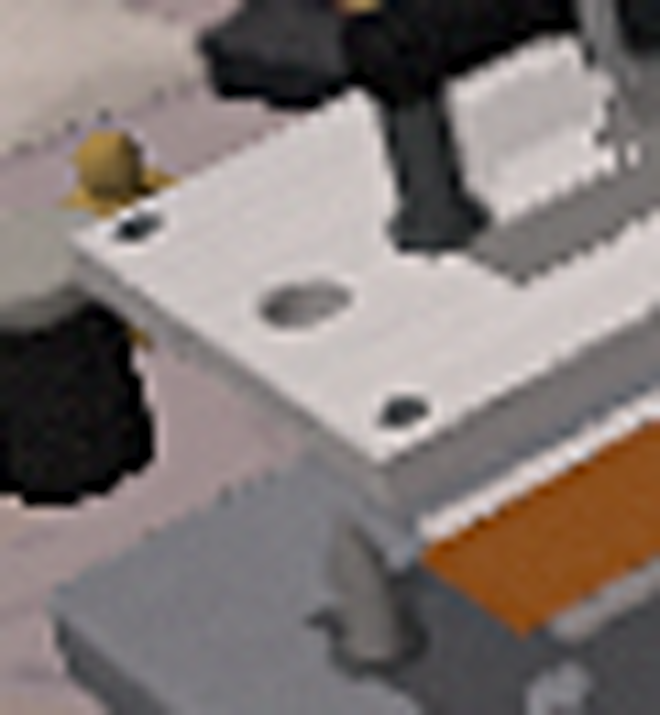

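View pics/s9b.png

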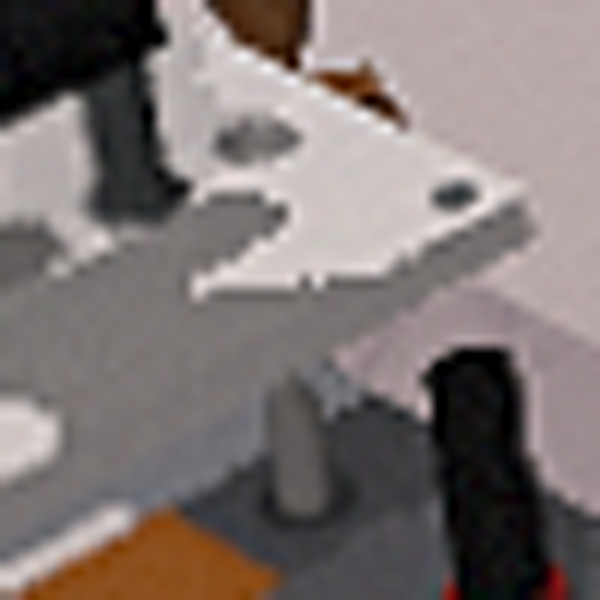

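```bash
cat > fit9.py <<'E'
from h import *
from scipy.optimize import least_squares
def cv(p,u0,v0,f): return np.array([p[0]/f+u0-.5+.5/f,p[1]/f+v0-.5+.5/f])
s=load("scene9.npz")
A=lambda a,b,m:(cv((a,b),120,290,11),m)
B=lambda a,b,m:(cv((a,b),185,275,12),m)
def go(obs,x0):
    def res(x):
        c,n=np.cos(x[2]),np.sin(x[2]);z=x[3] if len(x)>3 else 0
        return np.array([proj(s,[x[0]+c*m[0]-n*m[1],x[1]+n*m[0]+c*m[1],z+m[2]])-p for p,m in obs]).ravel()
    q=least_squares(res,x0);print(q.x.round(4),res(q.x).round(1));return q
pl=[A(75,237,(50,85,10)),A(305,304,(0,68,10)),A(382,465,(-50,85,10)),B(257,137,(0,-68,10)),B(525,190,(-50,-85,10))]
go(pl,[656,186,-.05,91])
def fz(z): 
    print(z);return go([(p,(m[0],m[1],m[2]+z)) for p,m in pl],[656,186,-.05])
fz(90.4);fz(91)
S=lambda a,b,m:(cv((a,b),115,290,5),m)
print("pins");
go([S(187,236,(0,68,54)),S(473,80,(0,-68,54)),A(343,523,(0,68,54))],[656,186,-.05])
print("pin bases (bed)")
go([A(375,648,(0,68,26)),B(308,505,(0,-68,26))],[656,186,-.05])
E
python3 fit9.py
```

```text
[ 6.596650e+02  1.840478e+02 -5.120000e-02  8.844720e+01] [-0.5  0.3  0.4 -0.4  0.  -0.3  0.2  0.2 -0.   0.2]
90.4
[ 6.570673e+02  1.855684e+02 -4.980000e-02] [-0.7  0.3  0.3 -0.3  0.  -0.2  0.3  0.1  0.2  0.1]
91
[ 6.562693e+02  1.860355e+02 -4.940000e-02] [-0.8  0.3  0.3 -0.3  0.  -0.2  0.3  0.1  0.2  0. ]
pins
[ 6.572352e+02  1.873470e+02 -7.410000e-02] [-0.6  0.2  0.  -0.   0.6 -0.1]
pin bases (bed)
[ 6.586608e+02  1.882808e+02 -7.140000e-02] [-0.1  0.1  0.1 -0.1]
```

```bash
python3 - <<'E'
from h import *
t=load("top0.npz")
# edges by gradient in grey along scan lines, world z=26
g=cv2.cvtColor(t["image"],cv2.COLOR_RGB2LAB).astype(float)
im=cv2.GaussianBlur(t["image"].astype(float),(0,0),.7)
def edge(scan,lo,hi,axis):
    P=[]
    for k in scan:
        l=im[lo:hi,k] if axis==0 else im[k,lo:hi]
        d=np.abs(np.diff(l,axis=0)).sum(1);i=int(d.argmax())
        if 0<i<len(d)-1:
            o=.5*(d[i-1]-d[i+1])/(d[i-1]-2*d[i]+d[i+1])
        else:o=0
        v=lo+i+.5+o
        P.append(at(t,k,v,26)[:2] if axis==0 else at(t,v,k,26)[:2])
    P=np.array(P,np.float32)
    vx,vy,x,y=cv2.fitLine(P,cv2.DIST_HUBER,0,.01,.01).ravel()
    r=(P-[x,y])@np.array([-vy,vx])
    print(scan[0],axis,"dir",vx,vy,"pt",x,y,"yaw",np.arctan2(-vx*np.sign(vy),abs(vy)) if abs(vy)>abs(vx) else np.arctan(vy/vx),"rms",r.std(), "med",np.median(abs(r)))
edge(list(range(186,241)),192,208,0)   # far edge
edge(list(range(200,244)),176,190,1)   # left
edge(list(range(204,246)),236,247,1)   # right
edge([*range(182,200),*range(215,236)],238,252,0)
E
```

```text
186 0 dir 0.061480783 0.99810827 pt 722.2635 182.26237 yaw -0.06151958 rms 5.165451 med 1.0242289
200 1 dir 0.9981104 -0.0614455 pt 639.1649 286.89212 yaw -0.061484233 rms 8.918818 med 0.8378952
204 1 dir 0.9983426 -0.057550576 pt 639.4789 84.02686 yaw -0.05758239 rms 2.2744966 med 0.31039706
182 0 dir 0.017902328 0.9998397 pt 557.3004 174.06122 yaw -0.017903285 rms 4.910748 med 1.4217536
```

```bash
python3 - <<'E'
from g import *
show();print(rel([657,187,98.5],-.062))
E
```

```text
t 12.3 pos [656.8 186.3 131.1] x [-0.002 -0.001 -1.   ] jaw deg -3.1 F [-0.  -0.5 -4.9] op 0.172 j [-0.07  0.71 -0.47  1.77  0.44  0.77 -0.81]
[ 3.26  0.07  0.02  0.44 -0.1   0.06]
```

Call:
drive_tool(
  rows=[
    [[1,0.05,0,0.4,-0.1,0,1],[2,0.07,0,0.4,-0.1,0,1],[3,0.07,0,0.4,-0.1,0,1],[3.3,0.07,0,0.4,-0.1,0,1],[3.3,0.07,0,0.4,-0.1,0,1]],
  ],
)

```text
time_s: 12.92
position: [656.6, 187.1, 97.7]
tcp_rot: [0.047, 1.571, -0.049]
ft_force: [0.7, 0.7, -4.6]
opening: 0.169
```

```bash
python3 - <<'E'
from g import *
show();print(rel([657,187,84],-.062))
c=env.read_camera("scene");crop(c,115,280,245,370,6,"s10.png");np.savez("scene10.npz",**c)
c=env.read_camera("top");crop(c,160,170,270,270,7,"t10.png");np.savez("top10.npz",**c)
E
```

```text
t 12.93 pos [656.6 187.1  97.7] x [-0.001 -0.001 -1.   ] jaw deg -3.5 F [ 0.7  0.7 -4.6] op 0.169 j [-0.09  0.75 -0.44  1.79  0.46  0.71 -0.84]
[ 1.37 -0.    0.04  0.06 -0.03  0.07]
```

View pics/s10.png

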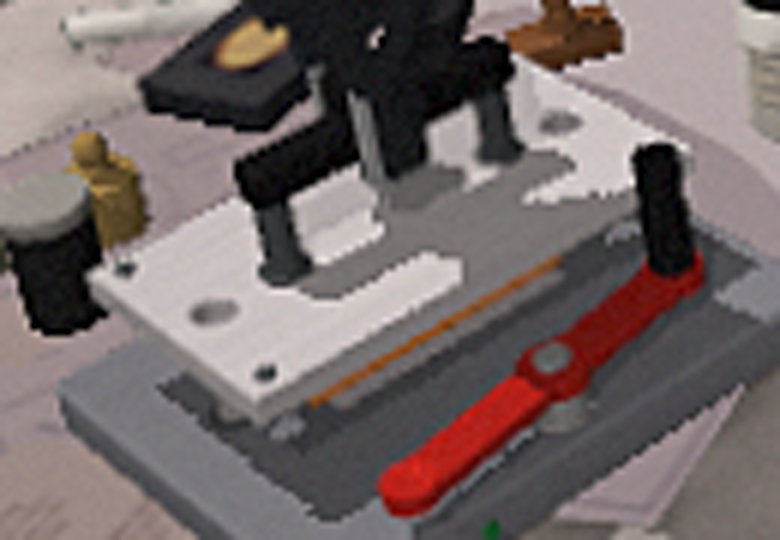

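View pics/t10.png

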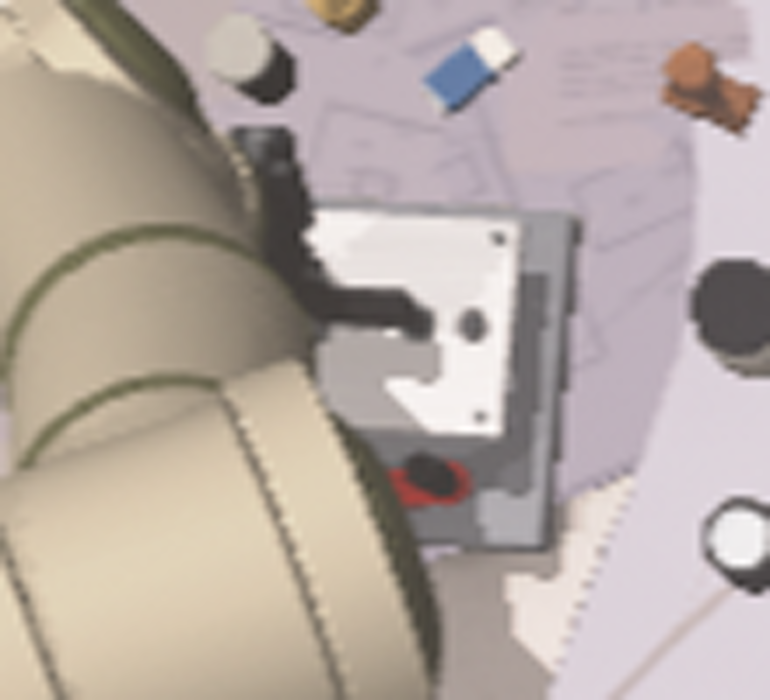

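Call:
drive_tool(
  rows=[
    [[0.3,0,0,0,0,0,1],[0.6,0,0,0,0,0,1],[0.9,0,0,0,0,0,1],[1.1,0,0,0,0,0,1],[1.1,0,0,0,0,0,1]],
  ],
)

```text
time_s: 13.65
position: [656.8, 187.1, 87.0]
tcp_rot: [0.047, 1.57, -0.049]
ft_force: [-0.4, 0.2, -5.9]
opening: 0.169
```

```bash
python3 - <<'E'
from g import *
show()
c=env.read_camera("scene");crop(c,115,280,245,370,6,"s11.png");np.savez("scene11.npz",**c)
c=env.read_camera("top");crop(c,200,190,250,240,12,"t11.png")
E
```

```text
t 13.65 pos [656.8 187.1  87. ] x [-0.    -0.001 -1.   ] jaw deg -3.5 F [-0.4  0.2 -5.9] op 0.169 j [-0.09  0.76 -0.43  1.79  0.47  0.69 -0.85]
```

View pics/s11.png

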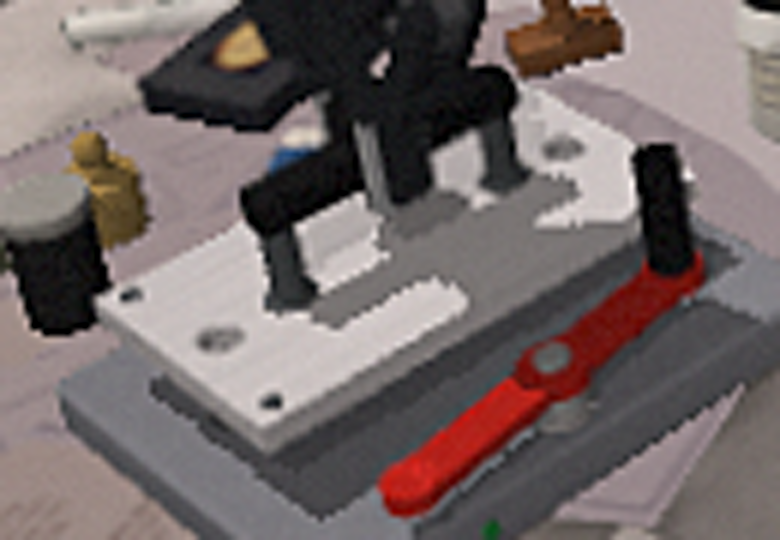

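View pics/t11.png

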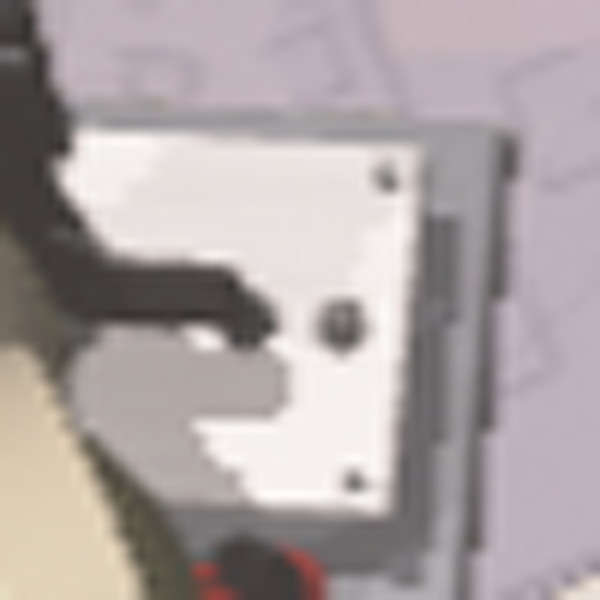

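```bash
python3 - <<'E'
from h import *
c=load("scene11.npz")
a=cv2.resize(c["image"][325:350,135:170,::-1],None,fx=11,fy=11,interpolation=cv2.INTER_CUBIC)
b=cv2.resize(c["image"][292:317,192:227,::-1],None,fx=11,fy=11,interpolation=cv2.INTER_CUBIC)
cv2.imwrite("pics/s11h.png",np.hstack([a,b]))
E
```

```text
(no output)
```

View pics/s11h.png

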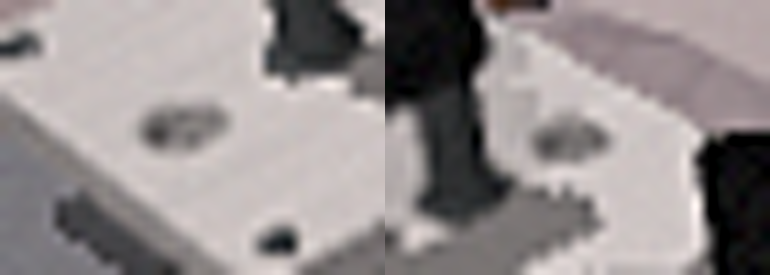

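Call:
drive_tool(
  rows=[
    [[0.25,0,0,0,0,0,1],[0.5,0,0,0,0,0,1],[0.75,0,0,0,0,0,1],[1.0,0,0,0,0,0,1],[1.0,0,0,0,0,0,1]],
  ],
)

```text
time_s: 14.38
position: [656.8, 187.1, 76.9]
tcp_rot: [0.047, 1.57, -0.049]
ft_force: [-0.4, 0.3, -4.9]
opening: 0.17
```

```bash
python3 - <<'E'
from g import *
show()
c=env.read_camera("scene");crop(c,115,280,245,370,6,"s12.png");np.savez("scene12.npz",**c)
c=env.read_camera("top");crop(c,200,190,250,240,12,"t12.png")
E
```

```text
t 14.38 pos [656.8 187.1  76.9] x [-0.    -0.001 -1.   ] jaw deg -3.5 F [-0.4  0.3 -4.9] op 0.17 j [-0.1   0.78 -0.43  1.8   0.48  0.68 -0.86]
```

View pics/s12.png

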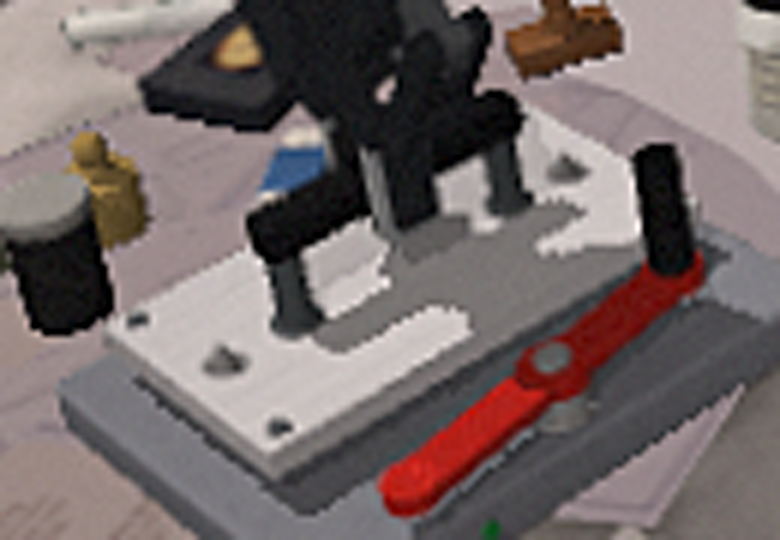

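View pics/t12.png

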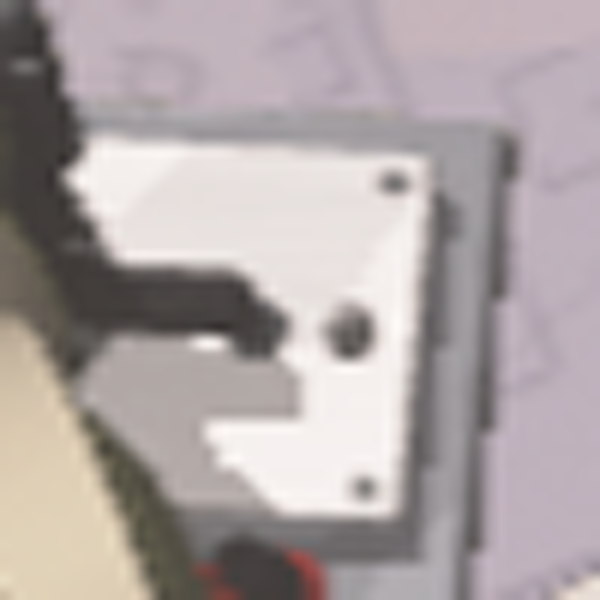

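Call:
drive_tool(
  rows=[
    [[0.25,0,0,0,0,0,1],[0.5,0,0,0,0,0,1],[0.7,0,0,0,0,0,1],[0.85,0,0,0,0,0,1],[0.95,0,0,0,0,0,1],[1.0,0,0,0,0,0,1]],
  ],
)

```text
time_s: 15.22
position: [657.0, 187.2, 67.2]
tcp_rot: [0.047, 1.57, -0.049]
ft_force: [0.6, -0.7, -5.0]
opening: 0.178
```

Call:
drive_tool(
  rows=[
    [[0.08,0,0,0,0,0,1],[0.15,0,0,0,0,0,1],[0.2,0,0,0,0,0,1]],
  ],
)

```text
time_s: 15.6
position: [657.1, 187.2, 65.5]
tcp_rot: [0.047, 1.57, -0.049]
ft_force: [-1.5, -1.6, 0.9]
opening: 0.171
```

Call:
drive_tool(
  rows=[
    [[0.04,0,0,0,0,0,1],[0.08,0,0,0,0,0,1],[0.08,0,0,0,0,0,1]],
  ],
)

```text
time_s: 15.98
position: [657.0, 187.2, 65.5]
tcp_rot: [0.047, 1.569, -0.049]
ft_force: [-2.3, -1.4, 5.5]
opening: 0.17
```

```bash
python3 - <<'E'
from g import *
show()
c=env.read_camera("scene");crop(c,115,280,245,370,6,"s13.png");np.savez("scene13.npz",**c)
E
```

```text
t 15.97 pos [657.  187.2  65.5] x [ 0.001 -0.001 -1.   ] jaw deg -3.5 F [-2.3 -1.4  5.5] op 0.17 j [-0.1   0.79 -0.42  1.8   0.49  0.66 -0.87]
```

View pics/s13.png

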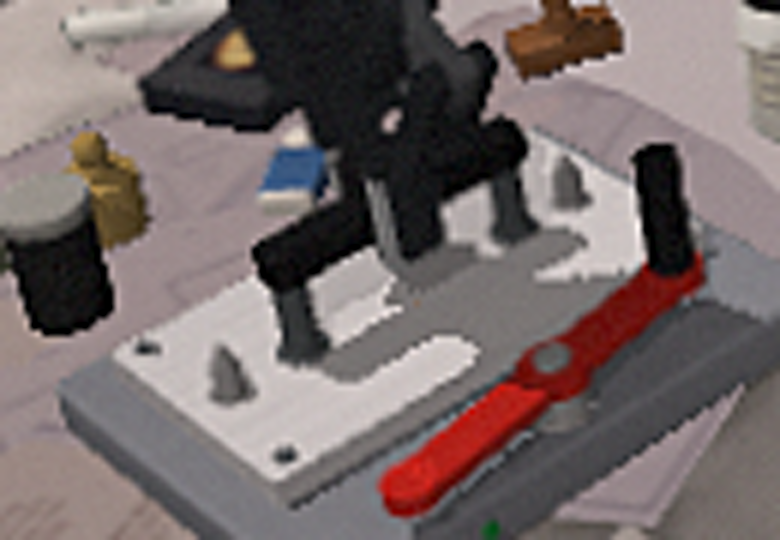

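Call:
drive_tool(
  rows=[
    [[0,0,0,0,0,0,0.3],[0,0,0,0,0,0,-0.3],[0,0,0,0,0,0,-0.4],[0,0,0,0,0,0,-0.4],[-2,0,0,0,0,0,-0.4],[-5,0,0,0,0,0,-0.4],[-9,0,0,0,0,0,-0.4],[-13,0,0,0,0,0,-0.4]],
  ],
)

```text
time_s: 17.02
position: [656.9, 187.5, 198.1]
tcp_rot: [0.047, 1.569, -0.048]
ft_force: [0.3, -0.5, -0.6]
opening: 0.703
```

```bash
python3 - <<'E'
from g import *
show()
print(rel([582,134.5,180],-.054+1.75-np.pi/2))
c=env.read_camera("scene");crop(c,115,280,245,370,6,"s14.png");np.savez("scene14.npz",**c)
c=env.read_camera("top");crop(c,160,170,270,270,7,"t14.png")
E
```

```text
t 17.02 pos [656.9 187.5 198.1] x [ 0.002 -0.001 -1.   ] jaw deg -3.5 F [ 0.3 -0.5 -0.6] op 0.703 j [-0.04  0.64 -0.51  1.72  0.39  0.88 -0.78]
[  1.8   -5.74  -7.16 -10.67   0.09   0.04]
```

View pics/s14.png

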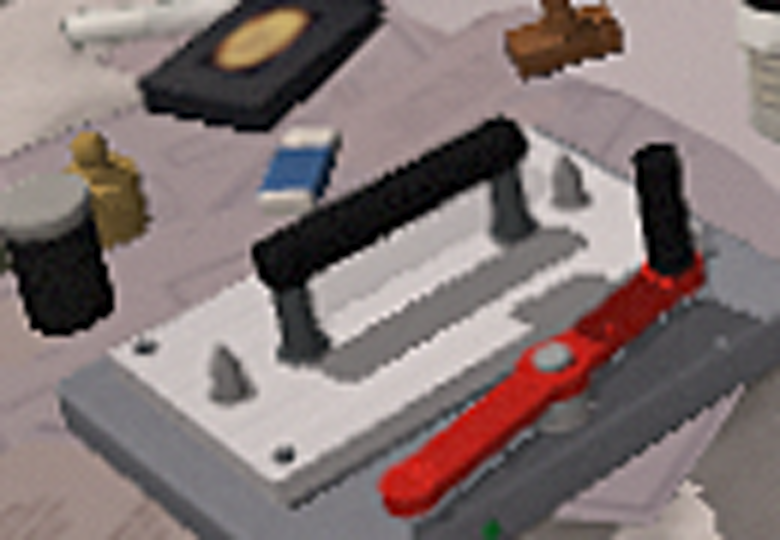

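Call:
drive_tool(
  rows=[
    [[0,-2,-2,-4,0,0,0],[0,-4,-5,-8,0,0,0],[0,-5.7,-7.2,-10.7,0,0,0],[0,-5.7,-7.2,-10.7,0,0,0],[0,-5.7,-7.2,-10.7,0,0,0]],
  ],
)

```text
time_s: 17.75
position: [584.4, 136.5, 201.7]
tcp_rot: [-0.096, 1.559, 0.099]
ft_force: [0.7, 0.4, 0.1]
opening: 0.498
```

```bash
python3 - <<'E'
from g import *
show()
print(rel([582,134.5,68],-.054+1.75-np.pi/2))
E
```

```text
t 17.75 pos [584.4 136.5 201.7] x [ 0.01   0.002 -1.   ] jaw deg 7.1 F [0.7 0.4 0.1] op 0.498 j [ 0.07  0.55 -0.57  1.91  0.42  0.79 -0.61]
[13.36 -0.19 -0.4  -0.03  0.58 -0.06]
```

Call:
drive_tool(
  rows=[
    [[3,-0.1,-0.3,0,0.6,0,0],[6,-0.2,-0.4,0,0.6,0,0],[9,-0.2,-0.4,0,0.6,0,0],[11.5,-0.2,-0.4,0,0.6,0,0],[13.3,-0.2,-0.4,0,0.6,0,0],[13.3,-0.2,-0.4,0,0.6,0,0]],
  ],
)

```text
time_s: 18.5
position: [581.7, 134.8, 67.5]
tcp_rot: [-0.098, 1.571, 0.099]
ft_force: [0.2, 0.3, 0.0]
opening: 0.501
```

```bash
python3 arc.py 1.75 1.6 1.45 1.3 1.15 1 .85;  python3 - <<'E'
from g import *
c=env.read_camera("scene");crop(c,115,260,265,370,5,"s15.png")
E
```

```text
t 18.5 pos [581.7 134.8  67.5] x [-0.002  0.001 -1.   ] jaw deg 7.2 F [0.2 0.3 0. ] op 0.501 j [-0.03  0.72 -0.44  2.    0.57  0.54 -0.75]
1.75 [582.  134.1] [-0.05 -0.08  0.02 -0.   -0.12 -0.05]
1.6 [573.4 133.6] [-0.04 -0.01 -0.84  8.59 -0.12 -0.04]
1.45 [564.7 134.5] [-0.04  0.18 -1.69 17.19 -0.13 -0.03]
1.3 [556.3 136.6] [-0.04  0.5  -2.5  25.78 -0.13 -0.03]
1.15 [548.3 140. ] [-4.000e-02  9.400e-01 -3.250e+00  3.437e+01 -1.300e-01 -2.000e-02]
1.0 [540.9 144.6] [-4.000e-02  1.480e+00 -3.930e+00  4.297e+01 -1.300e-01 -1.000e-02]
0.85 [534.2 150.2] [-3.000e-02  2.120e+00 -4.520e+00  5.156e+01 -1.300e-01  0.000e+00]
```

View pics/s15.png

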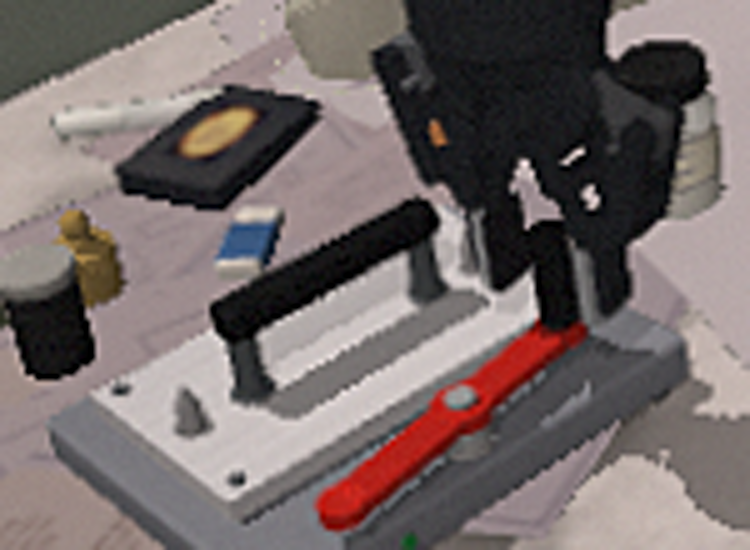

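Peg is between the fingers; swing back.

Call:
drive_tool(
  rows=[
    [[0,0,-0.8,8.6,0,0,0.4],[0,0.2,-1.7,17.2,0,0,0.4],[0,0.5,-2.5,25.8,0,0,0.4],[0,0.95,-3.25,34.4,0,0,0.4],[0,1.5,-3.9,43,0,0,0.4],[0,2.1,-4.5,51.6,0,0,0.4],[0,2.1,-4.5,51.6,0,0,0.4]],
  ],
)

```text
time_s: 19.42
position: [535.2, 151.0, 69.7]
tcp_rot: [0.606, 1.485, -0.603]
ft_force: [-0.4, 0.2, -0.7]
opening: 0.304
```

```bash
python3 arc.py .75 .6 .45 .3 .15 0 -.06
```

```text
t 19.43 pos [535.2 151.   69.7] x [ 0.001  0.002 -1.   ] jaw deg -44.3 F [-0.4  0.2 -0.7] op 0.304 j [-0.25  0.66 -0.18  2.11  0.29  0.4  -1.44]
0.75 [530.3 154.4] [ 0.17 -0.1  -0.59  5.81 -0.04 -0.09]
0.6 [525.2 161.5] [ 0.17  0.05 -1.44 14.4  -0.05 -0.09]
0.45 [521.3 169.2] [ 0.17  0.33 -2.27 23.   -0.06 -0.09]
0.3 [518.5 177.5] [ 0.17  0.73 -3.04 31.59 -0.06 -0.08]
0.15 [517.1 186. ] [ 0.17  1.24 -3.74 40.19 -0.07 -0.08]
0.0 [516.9 194.7] [ 0.17  1.85 -4.36 48.78 -0.08 -0.07]
-0.06 [517.2 198.2] [ 0.18  2.12 -4.59 52.22 -0.08 -0.07]
```

Call:
drive_tool(
  rows=[
    [[0.1,0,-0.6,6,0,0,0.4],[0.15,0.05,-1.45,14.4,0,0,0.4],[0.15,0.35,-2.3,23,0,0,0.4],[0.15,0.75,-3.0,31.6,0,0,0.4],[0.15,1.25,-3.75,40,0,0,0.4],[0.15,1.85,-4.35,47,0,0,0.4],[0.15,1.85,-4.35,47,0,0,0.4]],
  ],
)

```text
time_s: 20.3
position: [517.4, 195.5, 68.7]
tcp_rot: [1.225, 1.201, -1.22]
ft_force: [0.6, 0.0, -0.5]
opening: 0.302
```

Call:
drive_tool(
  rows=[
    [[0,0,-0.3,0,0,0,0.4],[0,0,-0.5,0,0,0,0.4],[0,0,-0.5,0,0,0,0.4]],
  ],
)

```text
time_s: 20.68
position: [517.6, 199.4, 68.8]
tcp_rot: [1.224, 1.201, -1.221]
ft_force: [-0.1, -4.1, 2.5]
opening: 0.299
```

```bash
python3 arc.py 0;  python3 - <<'E'
from g import *
c=env.read_camera("scene");crop(c,115,260,265,370,5,"s16.png")
E
```

```text
t 20.68 pos [517.6 199.4  68.8] x [ 0.001  0.002 -1.   ] jaw deg -91.0 F [-0.1 -4.1  2.5] op 0.299 j [-0.49  0.65  0.02  2.12 -0.05  0.36 -2.01]
0.0 [516.9 194.7] [ 0.08 -0.06  0.46  2.07 -0.09 -0.06]
```

View pics/s16.png

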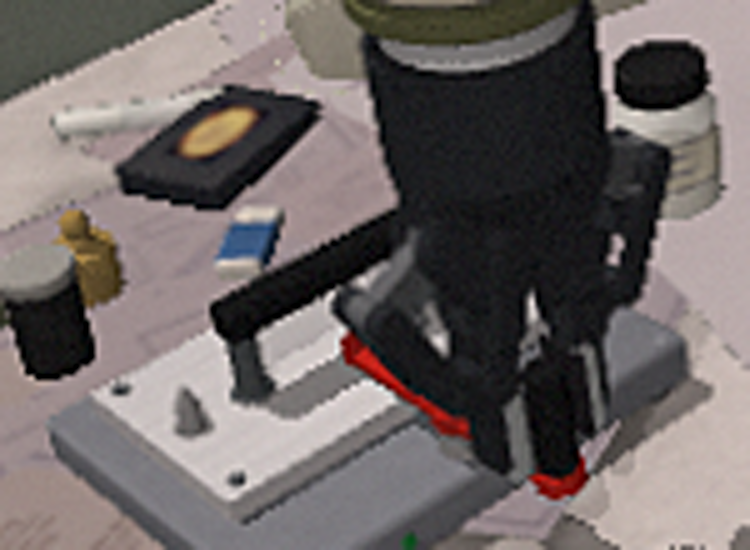

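Call:
drive_tool(
  rows=[
    [[0,0,-0.3,0,0,0,0.4],[0,0,-0.5,0,0,0,0.4],[0,0,-0.5,0,0,0,0.4]],
  ],
)

```text
time_s: 21.1
position: [517.5, 199.9, 68.7]
tcp_rot: [1.222, 1.197, -1.227]
ft_force: [1.8, -15.4, 4.7]
opening: 0.302
```

Call:
drive_tool(
  rows=[
    [[0,0,0.3,0,0,0,0.4],[0,0,0.5,0,0,0,0.2],[0,0,0.5,0,0,0,0],[-3,0,0.5,0,0,0,0],[-7,0,0.5,0,0,0,0],[-12,0,0.5,0,0,0,0],[-15,0,0.5,0,0,0,0]],
  ],
)

```text
time_s: 21.98
position: [517.9, 196.2, 221.2]
tcp_rot: [1.224, 1.197, -1.223]
ft_force: [0.0, -0.1, -0.4]
opening: 0.501
```

Call:
drive_tool(
  rows=[
    [[0,0,5,0,0,0,0],[0,0,10,0,0,0,0],[0,0,15,0,0,0,0],[0,0,20,0,0,0,0],[0,0,25,0,0,0,0],[0,0,25,0,0,0,0]],
  ],
)

```text
time_s: 22.72
position: [512.6, -57.3, 221.7]
tcp_rot: [1.227, 1.193, -1.228]
ft_force: [0.2, 0.4, -0.4]
opening: 0.501
```

```bash
python3 - <<'E'
from g import *
show()
c=env.read_camera("scene");crop(c,110,240,270,400,5,"s17.png");crop(c,110,230,350,390,3,"s17b.png")
c=env.read_camera("top");crop(c,170,180,270,280,6,"t17.png")
E
```

```text
t 22.73 pos [512.6 -57.3 221.7] x [ 0.002 -0.003 -1.   ] jaw deg -91.5 F [ 0.2  0.4 -0.4] op 0.501 j [-0.05  0.38  0.07  2.1  -0.04  0.66 -1.55]
```

View pics/s17.png

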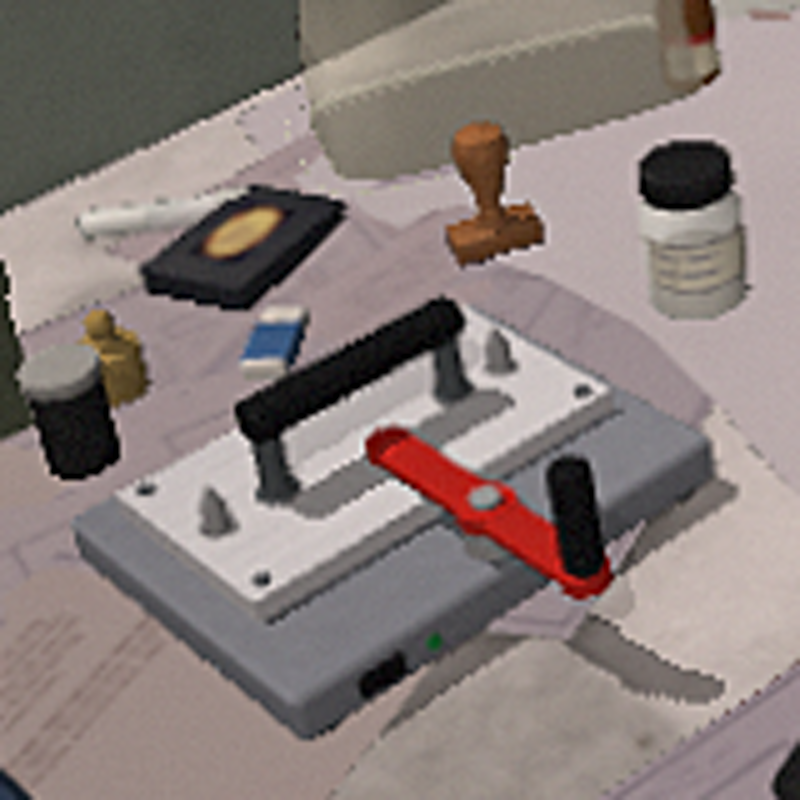

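View pics/t17.png

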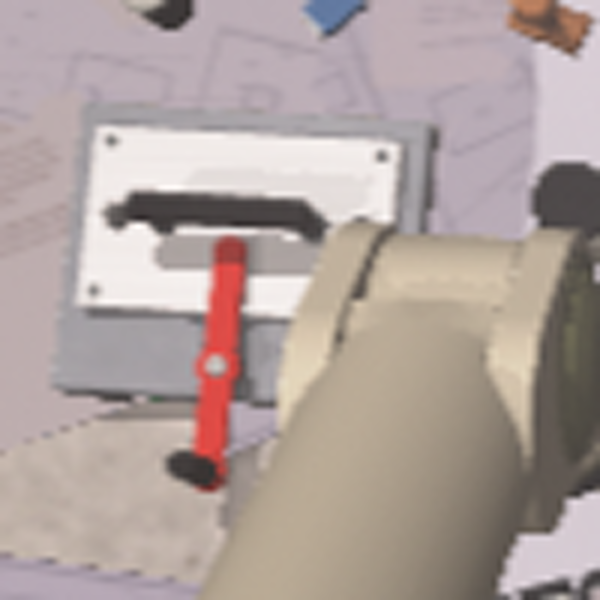

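```bash
python3 -c "
from station import env
print(env.finish_job())"
```

```text
the job is handed in; nothing more can be done
None
```

The aluminium backplate is seated on the bed and latched, and I handed the job in at 22.7 s of the 72 s allowed. The hand-in gave no verdict.

- **Latch open:** I swung the red latch out until it met its open stop, with about 11 N along the push direction.
- **Plate:** I lifted it by its handle and carried it over the bystanders to the housing. I lowered it over both pins with no noticeable side force. It came to rest at the expected flush height, where going down further pressed at about 5 N without moving it, and then I let go.
- **Latch closed:** I swung the latch back until it met its closed stop, with about 15 N and under 1 mm of further movement. Then I released it and moved the arm clear.

**Last checks:**
- The final pictures show the plate lying flat with both pins standing out of it and the latch nose over its edge.
- The jar and the stamp look unmoved. The final pictures do not show the loupe clearly, but it looked unmoved in earlier views and the arm never touched it.
- The wrist force reads about zero, so the robot is touching nothing.
- The two cameras disagreed by about 1.5 mm on the seat position and 0.02 rad on its rotation. I took values between them, and the plate went on cleanly.

No check failed.

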